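Return the measuring cups to their graded rack

ROBOT

A 6-joint arm with a two-finger parallel gripper is mounted at the origin on a cart in front of the work surface, level with it; the furniture and walls round the work are solid. World frame = base frame: x ahead of the robot, y to its left, z up, the work surface at z = 0. Lengths are in m, angles in degrees, forces in N, time in s.
With the tool pointing down it reaches from about 0.25 to 0.725 m from the base axis. Payload 9.7 kg.
Tool frame: the origin (TCP) lies midway between the tips of the shut fingers; the grasp point (between the pads) lies 19 mm behind it; z points along the fingers, y is the line along which they close (so a half turn about z gives the same grasp; the last joint's range is limited). The gripper opens to 85 mm and grips with 20 to 120 N. Pads are 22 mm wide; open, the fingers measure 114 mm over their backs; the gripper's body (76 mm by 85 mm) begins 54 mm behind the grasp point. The pads swing forward as they close: fully open they stand 13 mm farther back than shut.
Start: joints at [66.119, 4.979, 10.078, 95.1, 0, 90], TCP at [0.223, 0.503, 0.231] pointing down, gripper open.
Joint ranges: [-179.16, 179.16], [-48.56, 103.87], [-65.8, 70.77], [-126.05, 130.52], [-82.76, 87.17], [-180, 180]. Speed limits (degrees/s): [127.2, 127.2, 147.25, 180, 180, 180].

INTERFACE

Orientations are given as [roll, pitch, yaw] about the fixed x, y, z axes, in that order (R = Rz(yaw) Ry(pitch) Rx(roll)).
In Python, from workcell import * gives the robot as it stands.
- The arm moves only by the tool servo_tool, never from a script. Its argument "moves" is a list of rows, each a list of 4 numbers: the shift along the world's x, y, z in fractions of the full range, 1 being 80 cm, then the turn about the world's z in normalised numbers (1 is 2 pi rad). A call has 1 to 20 rows; each row is the pose to reach, as a shift and turn from the pose commanded when the call began; what a row does not reach only later rows make up. A row lasts 1/12 s, in which the tool goes at most 41.7 mm and 7.16 degrees, less where a joint would pass 70% of its speed; a pose out of reach is approached as far as the arm can. Shift and turn numbers lie between -1 and 1, and a call with a number outside is refused. A call with a gripper value outside its range is refused whole. "claw" is the closure, from 0 (fully open) to 1 (shut), set as the call begins (left out, the last holds). The fingers move at their own pace and stop on an object; "force" is the grip in N (left out, the last holds). Time passes only in rows, so rows that repeat a pose let the fingers close. It gives the time, the measured TCP pose, the force, the opening and the grip force at its end, in the units of the state.
- get_obs(): the state, without advancing time (a new reading comes with each control period).
- camera(name): name is "scene" or "top" or "wrist"; returns the picture (400x640x3 uint8, red, green, blue); there is no depth.
- get_calibration(name): a dict with "fx", "fy", "cx", "cy" (pixels), "rvec" (rotation vector, rad) and "tvec" (3), from world to camera coordinates, as OpenCV has them; the wrist camera has in their place "tool_from_camera" (4x4, takes a point from camera to tool coordinates, whose origin is the TCP and whose axes are the flange's). Camera axes: x right, y down, z forward; pixel columns grow to the right and rows downward; lengths in m; the calibration is good to about 2 mm. A picture is of the moment at which its call begins: read the wrist's pose just before it. get_calibration takes no time and is no camera call.
- job_done(): hands the job in; it is judged then, once.
The state is a dict: "time": time; "q": joint angles; "qd": joint speeds; "joint_efforts": joint torques, N m; "ee_pos": TCP position; "tcp_rot": TCP orientation; "wrist_force": force on the tool from outside, world axes, zero at the start; "torque": the same for the moment, N m; "opening": finger opening in m; "grasp_force": force on a finger pad.
Only numpy, scipy, OpenCV 4.12 (cv2) and the standard library are available. Lean on these libraries where they do the work, as an engineer would, in place of code of your own. Each camera call takes 0.05 s, during which the arm holds its last target. There are 200 camera calls.

TASK

Put the four steel measuring cups away in their wooden rack, in order of size along the row: each upright in the hole made for it, dropped fully home so that it hangs by its shoulder on the board. Do not knock any cup over, and leave the other things on the table where they are.

Things in the scene. Friction and masses are not known exactly. Their poses are not given: they have to be found in the camera images.
- cup_small: smallest of four open steel measuring cups, handleless, 52 mm tall. Tapered body 28 mm high (diameter 20 at the foot, 28 at its top); above it a straight collar 24 mm high, outer diameter 40, forming a shoulder: grip it with the tips just above the shoulder. Home: origin 32 mm above the rack's origin, hanging at rack x = -102, y = 0. Origin: centre of underside, z up.
- cup_medium: second smallest of four open steel measuring cups, handleless, 60 mm tall. Tapered body 34 mm high (diameter 29 at the foot, 37 at its top); above it a straight collar 26 mm high, outer diameter 49, forming a shoulder: grip it with the tips just above the shoulder. Home: origin 26 mm above the rack's origin, hanging at rack x = -47.5, y = 0. Origin: centre of underside, z up.
- cup_large: second largest of four open steel measuring cups, handleless, 68 mm tall. Tapered body 40 mm high (diameter 38 at the foot, 46 at its top); above it a straight collar 28 mm high, outer diameter 58, forming a shoulder: grip it with the tips just above the shoulder. Home: origin 20 mm above the rack's origin, hanging at rack x = +16, y = 0. Origin: centre of underside, z up.
- cup_largest: largest of four open steel measuring cups, handleless, 76 mm tall. Tapered body 46 mm high (diameter 47 at the foot, 55 at its top); above it a straight collar 30 mm high, outer diameter 67, forming a shoulder: grip it with the tips just above the shoulder. Home: origin 14 mm above the rack's origin, hanging at rack x = +88.5, y = 0. Origin: centre of underside, z up.
- rack: fixed wood rack, 276 x 88 mm, at any yaw: 12 mm board, top 60 mm above the table, row of four through-holes of 32, 41, 50, 59 mm at x = -102, -47.5, +16, +88.5 mm, y = 0. Origin: centre of footprint at table height, z up, x from the smallest hole to the largest. Bodies have 2 mm play all round and centre themselves from 6 mm off. Homed collars are 10 mm apart: close fingers across the row (y).
- egg_timer: bystander: cream round egg timer, 59 mm across, 52 mm high. Origin: centre of the underside.
- salt_shaker: bystander: glass salt shaker, 44 mm across, 90 mm high. Origin: centre of the underside.
- recipe_box: bystander: small dark wooden box with a hinged lid, 76 x 112 x 60 mm. Origin: centre of the underside.
- teaspoon: bystander: steel teaspoon, 139 x 30 x 10 mm, lying flat. Origin: centre of the underside.
Mind the look-alikes: they are no part of the job. What is shaped like the cup_large but black, blue or red is not meant.

How it is judged (in metres and radians):
At the end, for the whole second after the job is handed in: Every cup hangs at rest and released in its own hole, smallest to largest: centred within 5 mm of the hole along and across the rack, its shoulder within 4 mm of the board's top, upright within 0.08 rad (x of cup_small in the frame of rack between -0.107 and -0.097 m and y of cup_small in the frame of rack between -0.005 and 0.005 m and z of cup_small in the frame of rack between 0.028 and 0.036 m and angle between each of cup_small, cup_medium, cup_large, cup_largest's own z axis and vertical below 0.08 rad and linear speed of each of cup_small, cup_medium, cup_large, cup_largest below 0.02 m/s and angular speed of each of cup_small, cup_medium, cup_large, cup_largest below 0.2 rad/s and x of cup_medium in the frame of rack between -0.0525 and -0.0425 m and y of cup_medium in the frame of rack between -0.005 and 0.005 m and z of cup_medium in the frame of rack between 0.022 and 0.03 m and x of cup_large in the frame of rack between 0.011 and 0.021 m and y of cup_large in the frame of rack between -0.005 and 0.005 m and z of cup_large in the frame of rack between 0.016 and 0.024 m and x of cup_largest in the frame of rack between 0.0835 and 0.0935 m and y of cup_largest in the frame of rack between -0.005 and 0.005 m and z of cup_largest in the frame of rack between 0.01 and 0.018 m); the robot touches nothing.
It fails at once if a measuring cup is tipped over (leans more than 0.6 rad) (angle between any of cup_small, cup_medium, cup_large, cup_largest's own z axis and vertical above 0.6 rad).
It fails at once if the egg timer, salt shaker, wooden box or teaspoon is pushed more than 30 mm (distance of any of egg_timer, salt_shaker, recipe_box, teaspoon from where it was at the start of the episode above 0.03 m).
It also fails if it takes over 104 s, if anything falls off the work surface, if the arm or the gripper's body presses on something with over 40 N, if the wrist force passes 120 N, or if a joint passes its speed limit or range.

## Working session

There is one attempt and no reset: what is moved stays moved. The work goes in short steps, Python scripts to look and compute and a tool call to move; the robot and the scene stay as the last step left them, time stands still between calls to the robot, and variables do not carry over. Pictures are saved under pics/ and viewed, at most 14 in all, crops included, and the job is handed in when it is done.

Besides the shell and the picture viewer there is one more tool, called after "Request:" as a command line: name --pt "numbers of a row" for each row, then --argument value for the rest. servo_tool: Moves the arm, as the interface text tells. Its arguments: {"type":"object","properties":{"moves":{"type":"array","items":{"type":"array","items":{"type":"number"}}},"claw":{"type":"number"},"force":{"type":"number"}},"required":["moves"]}

```bash
mkdir -p pics; ls; python3 - <<'E'
from workcell import *
import cv2
for n in ("top","scene"):
    cv2.imwrite(f"pics/{n}0.png",camera(n)[:,:,::-1]); print(n,get_calibration(n))
print(get_calibration("wrist"))
print(get_obs())
E
```

```text
pics
top {'fx': 487.56009254025804, 'fy': 487.56009254025804, 'cx': 318.2660708117429, 'cy': 200.61463405932048, 'rvec': array([ 2.17221988, -2.11553429,  0.14087317]), 'tvec': array([-0.12421913,  0.55690193,  1.21357776])}
scene {'fx': 366.13097972322913, 'fy': 366.13097972322913, 'cx': 322.89956540099803, 'cy': 203.99833321620744, 'rvec': array([ 2.0437951 , -1.06316928,  0.53431368]), 'tvec': array([-0.38988368,  0.27819891,  0.60534741])}
{'fx': 352.8453815687101, 'fy': 352.8453815687101, 'cx': 317.05011794612284, 'cy': 194.01816566209635, 'tool_from_camera': array([[ 6.63270283e-04, -9.53367557e-01, -3.01810970e-01,
         7.69569304e-02],
       [ 9.99999770e-01,  5.90120329e-04,  3.33548362e-04,
        -8.63339654e-04],
       [-1.39889398e-04, -3.01811122e-01,  9.53367729e-01,
        -1.42268463e-01],
       [ 0.00000000e+00,  0.00000000e+00,  0.00000000e+00,
         1.00000000e+00]])}
{'time': 0.1, 'q': array([ 6.61194589e+01,  5.00895375e+00,  1.00404855e+01,  9.50985184e+01,
       -2.65296428e-04,  8.99985260e+01]), 'qd': array([-0.01583067, -0.03839785,  0.13650232, -0.01202299,  0.03793972,
        0.05353077]), 'joint_efforts': array([ 5.32976410e-04, -5.21562839e+01,  4.65651441e+01,  1.60651869e-02,
        7.37481832e-05, -1.96303210e-05]), 'ee_pos': array([0.22258233, 0.5027432 , 0.23065767]), 'tcp_rot': array([-1.79933013e+02,  2.63572985e-04,  1.56120933e+02]), 'wrist_force': array([-0.17494104,  0.24378347,  0.54171035]), 'torque': array([-0.01221701,  0.00954792,  0.03513469]), 'grasp_force': 0.0, 'opening': 0.08536383662111881}
```

View pics/top0.png

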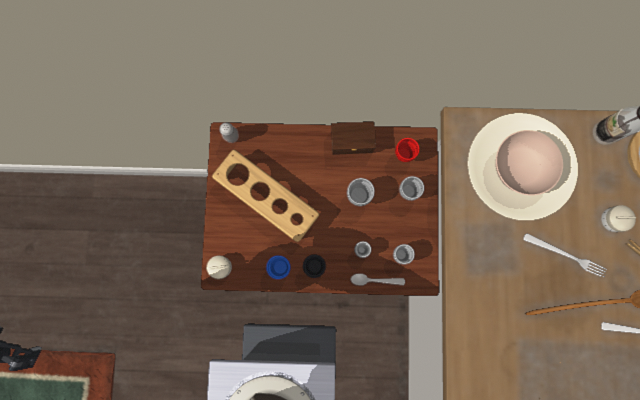

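View pics/scene0.png

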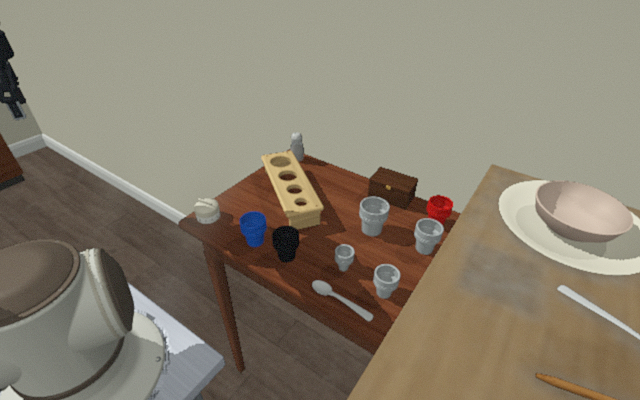

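The top view shows the rack running from its largest hole at (237,174) to its smallest at (297,219). The steel cups are largest at (361,192), large at (411,188), medium at (404,254) and small at (363,250). The blue, black and red decoys are at (278,267), (313,266) and (407,150), and a raised counter starts at column 441.

```bash
cat > h.py <<'E'
from workcell import *
import numpy as np, cv2
from scipy.spatial.transform import Rotation as Rn
def pose(name):
    c=get_calibration(name); K=np.array([[c['fx'],0,c['cx']],[0,c['fy'],c['cy']],[0,0,1]])
    if name=='wrist':
        o=get_obs(); T=np.eye(4); T[:3,:3]=Rn.from_euler('xyz',o['tcp_rot'],degrees=True).as_matrix(); T[:3,3]=o['ee_pos']
        W=T@c['tool_from_camera']; return K,W[:3,:3],W[:3,3]
    R=cv2.Rodrigues(c['rvec'])[0]; return K,R.T,-R.T@c['tvec']
def cast(P,uv,z):
    K,R,t=P; uv=np.atleast_2d(uv).astype(float)
    d=(R@np.linalg.inv(K)@np.c_[uv,np.ones(len(uv))].T).T
    return t+d*((z-t[2])/d[:,2])[:,None]
def proj(P,X):
    K,R,t=P; c=(np.atleast_2d(X)-t)@R; q=c@K.T; return q[:,:2]/q[:,2:]
HT=dict(small=.052,medium=.060,large=.068,largest=.076); DI=dict(small=.040,medium=.049,large=.058,largest=.067)
HOLES=dict(small=-.102,medium=-.0475,large=.016,largest=.0885)
E
python3 - <<'E'
from h import *
P=pose('top'); im=camera('top'); print('cam',P[2])
hsv=cv2.cvtColor(im,cv2.COLOR_RGB2HSV)
g=((hsv[...,1]<60)&(hsv[...,2]>70)).astype(np.uint8)
pts={}
for n,(u,v) in dict(largest=(361,192),large=(411,188),medium=(404,254),small=(363,250)).items():
    r=19 if n in('largest','large') else 15
    m=np.zeros_like(g); m[v-r:v+r,u-r:u+r]=g[v-r:v+r,u-r:u+r]
    c=max(cv2.findContours(m,0,cv2.CHAIN_APPROX_NONE)[0],key=cv2.contourArea)
    X=cast(P,c[:,0],HT[n]).astype(np.float32); (x,y),rad=cv2.minEnclosingCircle(X[:,:2].copy()*1000)
    print(n,round(x),round(y),'d',round(2*rad,1), 'foot-shifted?')
wood=((hsv[...,0]>10)&(hsv[...,0]<30)&(hsv[...,1]>60)&(hsv[...,2]>150)).astype(np.uint8); wood[:, :205]=0; wood[:,330:]=0; wood[:145]=0;wood[245:]=0
c=max(cv2.findContours(wood,0,1)[0],key=cv2.contourArea)
X=cast(P,c[:,0],.06).astype(np.float32)[:,:2].copy()*1000
print('rack rect',cv2.minAreaRect(X))
for n,uv in dict(largest=(237,174),large=(260,191),medium=(280,206),small=(297,219)).items(): print(n,cast(P,uv,.06)[0]*1000)
for n,uv in dict(counter=(441,107),counter2=(441,380),tableR=(438,127),tableRb=(438,295),tableL=(203,290),shaker=(229,132),timer=(219,267),spoon=(378,281),box=(353,137)).items(): print(n,cast(P,uv,0.0)[0].round(3))
cv2.imwrite('pics/crop1.png',cv2.resize(im[110:305,195:455,::-1],None,fx=3,fy=3,interpolation=cv2.INTER_CUBIC))
E
```

```text
cam [ 0.38455486 -0.12362742  1.27873959]
largest 581 -214 d 72.2 foot-shifted?
large 595 -342 d 65.1 foot-shifted?
medium 429 -325 d 53.5 foot-shifted?
small 439 -224 d 42.1 foot-shifted?
rack rect ((568.201904296875, 27.565887451171875), (277.750732421875, 90.90937042236328), 54.32120132446289)
largest [620.08873104  99.13001577  60.        ]
large [577.76692783  38.57713613  60.        ]
medium [540.77739665 -13.57681326  60.        ]
small [508.97628825 -57.54694649  60.        ]
counter [ 0.831 -0.436  0.   ]
counter2 [ 0.118 -0.43   0.   ]
tableR [ 0.775 -0.427  0.   ]
tableRb [ 0.328 -0.424  0.   ]
tableL [0.324 0.183 0.   ]
shaker [0.747 0.138 0.   ]
timer [0.384 0.145 0.   ]
spoon [ 0.36  -0.269  0.   ]
box [ 0.741 -0.198  0.   ]
```

View pics/crop1.png

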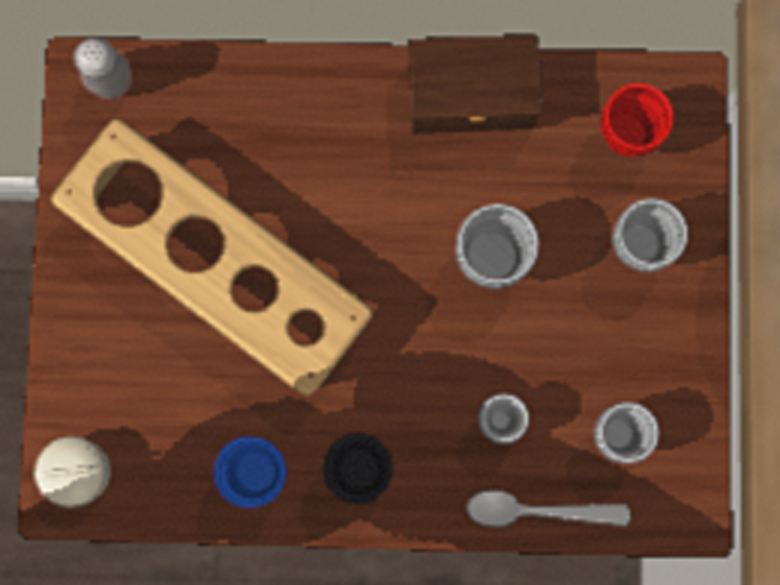

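The crop confirms the layout: rack centre is about (568,28) mm at yaw about 54.4°, and the cups stand clear of each other. I'll move over the rack with the fingers across its row and refine from the wrist camera.

Units first: shifts go in shares of 80 cm and turns go in shares of 2 pi rad. So -45 cm is -0.5625, 36.3 cm is 0.4538, -1.773 rad is -0.2822.

Request:
servo_tool --pt "0.025 -0.0313 0.0063 -0.0159" --pt "0.4538 -0.5625 0.0338 -0.2822" --pt "0.4538 -0.5625 0.0338 -0.2822" --pt "0.4538 -0.5625 0.0338 -0.2822" --pt "0.4538 -0.5625 0.0338 -0.2822" --pt "0.4538 -0.5625 0.0338 -0.2822" --pt "0.4538 -0.5625 0.0338 -0.2822" --pt "0.4538 -0.5625 0.0338 -0.2822" --pt "0.4538 -0.5625 0.0338 -0.2822" --pt "0.4538 -0.5625 0.0338 -0.2822" --pt "0.4538 -0.5625 0.0338 -0.2822" --pt "0.4538 -0.5625 0.0338 -0.2822" --pt "0.4538 -0.5625 0.0338 -0.2822" --pt "0.4538 -0.5625 0.0338 -0.2822" --pt "0.4538 -0.5625 0.0338 -0.2822" --pt "0.4538 -0.5625 0.0338 -0.2822" --pt "0.4538 -0.5625 0.0338 -0.2822" --pt "0.4538 -0.5625 0.0338 -0.2822" --pt "0.4538 -0.5625 0.0338 -0.2822" --pt "0.4538 -0.5625 0.0338 -0.2822" --claw 0 --force 40

```text
time: 1.82
ee_pos: [0.5851, 0.054, 0.2587]
tcp_rot: [180.0, -0.0, 54.7]
wrist_force: [-0.3, -0.3, 0.1]
opening: 0.0854
grasp_force: 0.0
```

```bash
python3 - <<'E'
from h import *
P=pose('wrist'); im=camera('wrist'); cv2.imwrite('pics/w1.png',im[:,:,::-1])
hsv=cv2.cvtColor(im,cv2.COLOR_RGB2HSV)
wood=((hsv[...,0]>10)&(hsv[...,0]<32)&(hsv[...,1]>50)&(hsv[...,2]>130)).astype(np.uint8)
cs,hi=cv2.findContours(wood,cv2.RETR_CCOMP,cv2.CHAIN_APPROX_NONE)
o=max(range(len(cs)),key=lambda i:cv2.contourArea(cs[i]))
print('rect',cv2.minAreaRect((cast(P,cs[o][:,0],.06)[:,:2]*1000).astype(np.float32)))
for i,c in enumerate(cs):
    if hi[0][i][3]==o and cv2.contourArea(c)>200:
        X=(cast(P,c[:,0],.06)[:,:2]*1000).astype(np.float32)
        print(c[:,0].mean(0).round(),'enc',[np.round(a,1) for a in cv2.minEnclosingCircle(X)],'ell',[np.round(a,1) for a in cv2.fitEllipse(X)])
# counter corner triangulation
T,S=pose('top'),pose('scene')
a,b=cast(T,(441,107),0)[0],cast(S,(497,165),0)[0]
da,db=a-T[2],b-S[2]
s=np.linalg.lstsq(np.c_[da,-db],S[2]-T[2],rcond=None)[0]
print('counter',T[2]+s[0]*da,S[2]+s[1]*db)
E
```

```text
rect ((571.3502197265625, 29.369857788085938), (278.43994140625, 93.05514526367188), 54.40755844116211)
[318. 278.] enc [array([512.5, -52.5]), np.float64(15.6)] ell [array([512.7, -50.8]), array([23. , 31.1]), np.float64(89.1)]
[319. 233.] enc [array([545.1,  -8. ]), np.float64(19.7)] ell [array([545. ,  -7.9]), array([35.1, 38.2]), np.float64(56.5)]
[319. 175.] enc [array([580.7,  42.2]), np.float64(24.7)] ell [array([581. ,  42.8]), array([46.1, 48.2]), np.float64(73.8)]
[320. 100.] enc [array([622.5, 100.6]), np.float64(29.0)] ell [array([622.6, 100.7]), array([56.4, 57. ]), np.float64(136.6)]
counter [ 0.77797599 -0.39849786  0.15184052] [ 0.7822127  -0.41443507  0.157207  ]
```

View pics/w1.png

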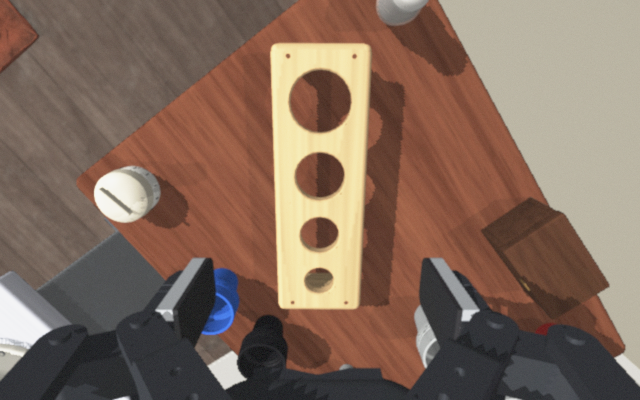

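The wrist view shows the rack squarely, with holes at (320,100), (319,175), (319,233) and (318,278). That puts its origin at about (571.5,29.5) mm, yaw 54.5°. The counter is about 155 mm high with its edge near y = -0.405, so the large cup needs care. Next I'll hover over the largest cup.

To row units: -26.9 cm is -0.3363, -26 cm is -0.325.

Request:
servo_tool --pt "0 -0.0375 0 0" --pt "0 -0.0875 0 0" --pt "-0.0013 -0.1375 0 0" --pt "-0.0013 -0.1875 0 0" --pt "-0.0013 -0.2375 0 0" --pt "-0.0025 -0.2875 0 0" --pt "-0.0025 -0.325 0 0" --pt "-0.0025 -0.3363 0 0" --pt "-0.0025 -0.3363 0 0" --pt "-0.0025 -0.3363 0 0"

```text
time: 2.7
ee_pos: [0.5836, -0.2154, 0.2583]
tcp_rot: [-180.0, -0.0, 54.5]
wrist_force: [-0.3, 0.7, 0.5]
opening: 0.0853
grasp_force: 0.0
```

```bash
cat >> h.py <<'E'
def rim(P,im,n,guess,win=1.0):
    """rim centre (mm): bright gray blob near guess (m), enclosing circle on the rim plane"""
    hsv=cv2.cvtColor(im,cv2.COLOR_RGB2HSV)
    g=((hsv[...,1]<60)&(hsv[...,2]>70)).astype(np.uint8)
    yy,xx=np.mgrid[:400,:640]
    X=cast(P,np.c_[xx.ravel(),yy.ravel()],HT[n])[:,:2].reshape(400,640,2)
    g[np.linalg.norm(X-guess,axis=2)>DI[n]/2+.012*win]=0
    g=cv2.morphologyEx(g,cv2.MORPH_OPEN,np.ones((2,2),np.uint8))
    c=max(cv2.findContours(g,0,cv2.CHAIN_APPROX_NONE)[0],key=cv2.contourArea)
    q=(cast(P,cv2.convexHull(c)[:,0],HT[n])[:,:2]*1000).astype(np.float32)
    return cv2.minEnclosingCircle(q),cv2.minAreaRect(q)
E
python3 - <<'E'
from h import *
P=pose('wrist'); print(get_obs()['ee_pos'],get_obs()['tcp_rot']); im=camera('wrist'); cv2.imwrite('pics/w2.png',im[:,:,::-1])
print(proj(P,[[.583,-.215,.076],[.595,-.342,.068],[.439,-.224,.052],[.429,-.325,.06]]).round())
print('largest',rim(P,im,'largest',np.array([.583,-.215])))
E
```

```text
[ 0.58363336 -0.21543115  0.2583003 ] [-1.79981772e+02 -1.54362391e-02  5.45350571e+01]
[[316. 168.]
 [396. 256.]
 [212. 244.]
 [262. 318.]]
largest (((584.9815063476562, -213.2225341796875), 35.092620849609375), ((585.0013427734375, -213.4373321533203), (69.09317779541016, 67.02427673339844), 54.54793930053711))
```

View pics/w2.png

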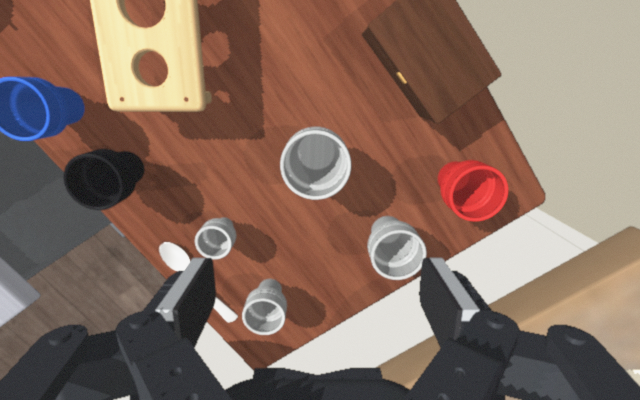

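The wrist view shows the largest cup centred at (316,163) with the fingers clear of it. The large cup is at (397,252), the red one at (473,190), the small one at (214,238) and the medium one at (265,312). The largest cup's rim is at (585,-213.4) mm, so I'll descend with TCP z about 0.047.

To row units: -21.1 cm is -0.2638, -20.3 cm is -0.2538.

Request:
servo_tool --pt "0.0013 0.0013 -0.025 0" --pt "0.0013 0.0013 -0.0625 0" --pt "0.0013 0.0013 -0.1063 0" --pt "0.0013 0.0013 -0.15 0" --pt "0.0013 0.0013 -0.1938 0" --pt "0.0013 0.0013 -0.2313 0" --pt "0.0013 0.0013 -0.2538 0" --pt "0.0013 0.0013 -0.2638 0" --pt "0.0013 0.0013 -0.2638 0" --pt "0.0013 0.0013 -0.2638 0"

```text
time: 3.58
ee_pos: [0.5853, -0.2141, 0.0485]
tcp_rot: [179.9, -0.0, 54.6]
wrist_force: [-0.1, -0.5, 0.2]
opening: 0.085
grasp_force: 0.0
```

Request:
servo_tool --pt "0 0 0 0" --pt "0 0 0 0" --pt "0 0 0 0" --pt "0 0 0 0" --pt "0 0 0 0" --pt "0 0 0 0" --pt "0 0 0 0" --pt "0 0 0 0" --claw 1 --force 40

```text
time: 4.25
ee_pos: [0.5856, -0.2151, 0.0499]
tcp_rot: [179.8, -0.1, 54.5]
wrist_force: [-2.9, 1.3, 6.4]
opening: 0.0668
grasp_force: 43.3
```

```bash
python3 - <<'E'
from h import *
c=get_calibration('wrist');K=pose('wrist')[0];T=np.eye(4);T[:3,:3]=Rn.from_euler('xyz',[-179.98,-.0154,54.535],degrees=True).as_matrix();T[:3,3]=[.58363,-.21543,.2583]
W=T@c['tool_from_camera'];P=(K,W[:3,:3],W[:3,3]); im=cv2.imread('pics/w2.png')[:,:,::-1].copy()
for n,g in dict(large=(.597,-.342),medium=(.430,-.326),small=(.440,-.225)).items(): 
    a,b=rim(P,im,n,np.array(g)); print(n,np.round(a[0],1),round(a[1]*2,1),np.round(b[0],1),np.round(b[1],1))
print('red',cast(P,(473,190),.068))
E
```

```text
large [ 598.8 -338.2] 71.3 [ 598.7 -338.3] [70.5 58.5]
medium [ 435.8 -322.6] 60.1 [ 435.4 -322.9] [57.8 49.6]
small [ 440.1 -226.5] 63.8 [ 439.3 -224.9] [63.3 39.9]
red [[ 0.69502408 -0.32471035  0.068     ]]
```

To row units: 31.5 cm is 0.3938, 1.4 cm is 0.0175.

Request:
servo_tool --pt "0 0 0.0125 0" --pt "0 0 0.0375 0" --pt "0 0 0.075 0" --pt "0 0 0.1125 0" --pt "0 0.0125 0.1375 0" --pt "0.0038 0.0375 0.1438 0" --pt "0.0075 0.075 0.1438 0" --pt "0.0125 0.1125 0.1438 0" --pt "0.0175 0.15 0.1438 0" --pt "0.0225 0.1875 0.1438 0" --pt "0.0275 0.225 0.1438 0" --pt "0.0325 0.2625 0.1438 0" --pt "0.0375 0.3 0.1438 0" --pt "0.0413 0.3375 0.1438 0" --pt "0.0438 0.3688 0.1438 0" --pt "0.045 0.3875 0.1438 0" --pt "0.045 0.3938 0.1438 0" --pt "0.045 0.3938 0.1438 0" --pt "0.045 0.3938 0.1438 0" --pt "0.045 0.3938 0.1438 0"

```text
time: 5.92
ee_pos: [0.6207, 0.0986, 0.1625]
tcp_rot: [180.0, 0.0, 54.5]
wrist_force: [0.2, -0.3, -1.2]
opening: 0.0661
grasp_force: 45.0
```

```bash
python3 - <<'E'
from h import *
o=get_obs();print(o['ee_pos'],o['tcp_rot'],o['opening'],o['grasp_force'])
P=pose('wrist'); im=camera('wrist'); cv2.imwrite('pics/w3.png',im[:,:,::-1])
z=o['ee_pos'][2]+.026; HT['x']=z;DI['x']=.067
print(rim(P,im,'x',o['ee_pos'][:2],.5))
E
```

```text
[0.62070536 0.09861744 0.1625266 ] [1.79982839e+02 8.99219890e-03 5.44635768e+01] 0.06612991530349067 45.04245208387147
(((622.6676025390625, 101.01952362060547), 36.347103118896484), ((623.523681640625, 99.95915222167969), (72.30175018310547, 66.43352508544922), 31.916807174682617))
```

View pics/w3.png

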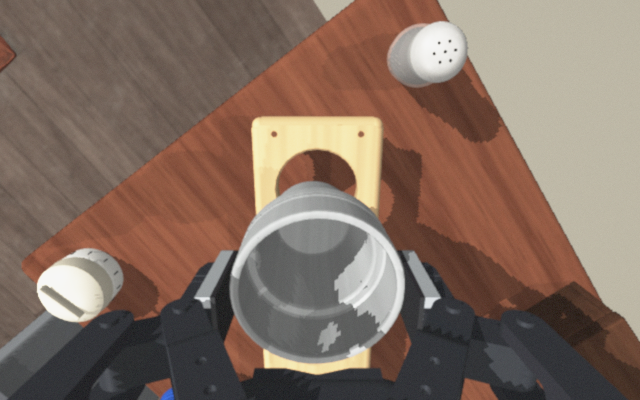

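The largest cup is held upright with its rim at (318,285), and the board's hole is visible just beyond it at (317,182). I'll correct by about 2 mm and lower.

To row units: -9.6 cm is -0.12, -9.2 cm is -0.115.

Request:
servo_tool --pt "0.0013 0.0025 -0.0125 0" --pt "0.0013 0.0025 -0.0375 0" --pt "0.0013 0.0025 -0.0563 0" --pt "0.0013 0.0025 -0.0688 0" --pt "0.0013 0.0025 -0.0813 0" --pt "0.0013 0.0025 -0.0938 0" --pt "0.0013 0.0025 -0.1063 0" --pt "0.0013 0.0025 -0.115 0" --pt "0.0013 0.0025 -0.12 0" --pt "0.0013 0.0025 -0.12 0" --pt "0.0013 0.0025 -0.12 0"

```text
time: 6.88
ee_pos: [0.6217, 0.1018, 0.0664]
tcp_rot: [180.0, 0.0, 54.5]
wrist_force: [-0.0, -0.7, -1.9]
opening: 0.0665
grasp_force: 45.0
```

Only slight force, so the cup is in the hole. I'll release it and rise.

To row units: -0.1 cm is -0.0013.

Request:
servo_tool --pt "0 0 -0.0013 0" --pt "0 0 -0.0013 0" --pt "0 0 -0.0013 0" --pt "0 0 -0.0013 0" --pt "0 0 -0.0013 0" --pt "0 0 -0.0013 0" --claw 0

```text
time: 7.38
ee_pos: [0.6217, 0.102, 0.0655]
tcp_rot: [180.0, -0.0, 54.5]
wrist_force: [-0.3, 0.0, 0.6]
opening: 0.0853
grasp_force: 0.0
```

To row units: 19 cm is 0.2375, 18 cm is 0.225.

Request:
servo_tool --pt "0 0 0.0125 0" --pt "0 0 0.0375 0" --pt "0 0 0.075 0" --pt "0 0 0.1125 0" --pt "0 0 0.15 0" --pt "0 0 0.1875 0" --pt "0 0 0.225 0" --pt "0 0 0.2375 0" --pt "0 0 0.2375 0"

```text
time: 8.13
ee_pos: [0.6225, 0.102, 0.2597]
tcp_rot: [179.8, -0.2, 54.5]
wrist_force: [0.6, 0.5, -0.8]
opening: 0.0854
grasp_force: 0.0
```

```bash
python3 - <<'E'
from h import *
o=get_obs();print(o['ee_pos'],o['tcp_rot'],o['opening'])
P=pose('wrist'); im=camera('wrist'); cv2.imwrite('pics/w4.png',im[:,:,::-1])
HT['x']=.09;DI['x']=.067
print(rim(P,im,'x',np.array([.6225,.1006]),.5))
E
```

```text
[0.62245039 0.10203882 0.25968041] [179.75813116  -0.23962893  54.53312239] 0.08539358682591638
(((623.0398559570312, 102.00143432617188), 35.037567138671875), ((623.1888427734375, 101.90406036376953), (68.91148376464844, 66.53997802734375), 54.452545166015625))
```

View pics/w4.png

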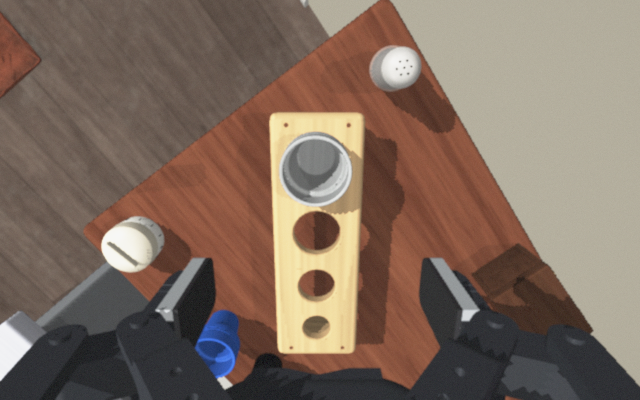

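The largest cup hangs home, its rim at (317,169) and measured at (623,102) mm. Next I'll hover over the large cup with the gripper turned to about 80°, to keep clear of the counter and the red cup.

To row units: -44.6 cm is -0.5575, -2.5 cm is -0.0313, 0.45 rad is 0.0716.

Request:
servo_tool --pt "-0.0013 -0.025 0 0.0048" --pt "-0.0038 -0.0625 0 0.0127" --pt "-0.0063 -0.1125 0 0.0207" --pt "-0.0088 -0.1625 0 0.0286" --pt "-0.0113 -0.2125 0 0.0366" --pt "-0.0138 -0.2625 0 0.0446" --pt "-0.0163 -0.3125 0 0.0525" --pt "-0.0188 -0.3625 0 0.0605" --pt "-0.0225 -0.4125 0 0.0668" --pt "-0.025 -0.4625 0 0.0716" --pt "-0.0275 -0.5063 0 0.0716" --pt "-0.03 -0.5375 0 0.0716" --pt "-0.0313 -0.5538 0 0.0716" --pt "-0.0313 -0.5575 0 0.0716" --pt "-0.0313 -0.5575 0 0.0716" --pt "-0.0313 -0.5575 0 0.0716" --claw 0.12

```text
time: 9.52
ee_pos: [0.5969, -0.3428, 0.2549]
tcp_rot: [-180.0, -0.0, 80.4]
wrist_force: [-0.2, -0.4, -0.0]
opening: 0.0751
grasp_force: 0.0
```

```bash
python3 - <<'E'
from h import *
o=get_obs();print(o['ee_pos'],o['tcp_rot'],o['opening'])
P=pose('wrist'); im=camera('wrist'); cv2.imwrite('pics/w5.png',im[:,:,::-1])
print(rim(P,im,'large',np.array([.5977,-.3444]),.7))
hsv=cv2.cvtColor(im,cv2.COLOR_RGB2HSV)
for z in(.13,.155,.17): print(z,cast(P,[(200,330),(318,330),(440,330)],z).round(3).tolist())
E
```

```text
[ 0.59689723 -0.34279423  0.2549284 ] [-1.79962414e+02 -3.49848069e-02  8.03648744e+01] 0.0750548352674515
(((598.95654296875, -342.5716247558594), 30.783628463745117), ((598.9042358398438, -342.5504150390625), (60.45121765136719, 57.58258056640625), 80.3841552734375))
0.13 [[0.47, -0.46, 0.13], [0.575, -0.478, 0.13], [0.684, -0.496, 0.13]]
0.155 [[0.483, -0.442, 0.155], [0.578, -0.458, 0.155], [0.677, -0.475, 0.155]]
0.17 [[0.491, -0.431, 0.17], [0.58, -0.446, 0.17], [0.673, -0.462, 0.17]]
```

View pics/w5.png

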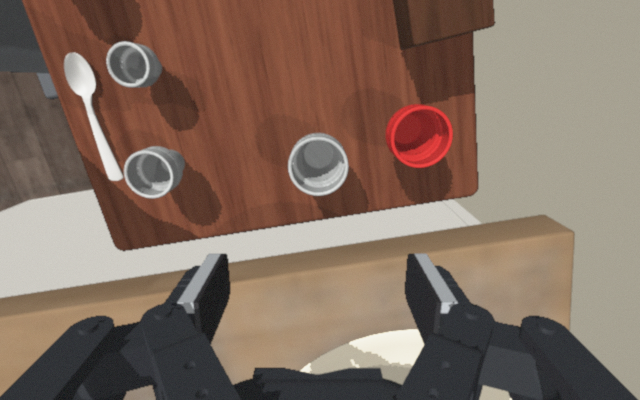

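The large cup sits at (318,164) and the red one at (420,136). The counter's upper edge crosses near row 275, which puts it at y about -0.415, leaving the gripper body at least 10–20 mm clear. Descending.

To row units: -21.3 cm is -0.2663, -21.2 cm is -0.265.

Request:
servo_tool --pt "0.0025 0 -0.025 0" --pt "0.0025 0 -0.0625 0" --pt "0.0025 0 -0.1 0" --pt "0.0025 0 -0.1375 0" --pt "0.0025 0 -0.175 0" --pt "0.0025 0 -0.2063 0" --pt "0.0025 0 -0.2338 0" --pt "0.0025 0 -0.2538 0" --pt "0.0025 0 -0.265 0" --pt "0.0025 0 -0.2663 0" --pt "0.0025 0 -0.2663 0"

```text
time: 10.48
ee_pos: [0.599, -0.3432, 0.0428]
tcp_rot: [180.0, -0.0, 80.4]
wrist_force: [0.7, -0.2, -0.2]
opening: 0.0752
grasp_force: 0.0
```

Request:
servo_tool --pt "0 0 0 0" --pt "0 0 0 0" --pt "0 0 0 0" --pt "0 0 0 0" --pt "0 0 0 0" --pt "0 0 0 0" --pt "0 0 0 0" --pt "0 0 0 0" --claw 1

```text
time: 11.15
ee_pos: [0.5994, -0.3444, 0.0445]
tcp_rot: [179.8, 0.0, 80.3]
wrist_force: [-1.3, 1.1, 6.7]
opening: 0.0571
grasp_force: 42.6
```

To row units: 38.7 cm is 0.4838, -1.3 cm is -0.0163, -0.45 rad is -0.0716.

Request:
servo_tool --pt "0 0 0.0125 0" --pt "0 0 0.0375 0" --pt "0 0 0.075 0" --pt "0 0 0.1125 0" --pt "0 0.0125 0.1438 0" --pt "-0.0013 0.0375 0.15 -0.0064" --pt "-0.0038 0.075 0.15 -0.0159" --pt "-0.0063 0.1188 0.15 -0.0255" --pt "-0.0088 0.1625 0.15 -0.035" --pt "-0.0113 0.2063 0.15 -0.0446" --pt "-0.0138 0.25 0.15 -0.0541" --pt "-0.0163 0.2938 0.15 -0.0637" --pt "-0.0175 0.3375 0.15 -0.0716" --pt "-0.0188 0.3813 0.15 -0.0716" --pt "-0.02 0.4188 0.15 -0.0716" --pt "-0.0213 0.45 0.15 -0.0716" --pt "-0.0225 0.4725 0.15 -0.0716" --pt "-0.0225 0.4825 0.15 -0.0716" --pt "-0.0225 0.4838 0.15 -0.0716" --pt "-0.0225 0.4838 0.15 -0.0716"

```text
time: 12.82
ee_pos: [0.5808, 0.0427, 0.1628]
tcp_rot: [180.0, -0.0, 54.6]
wrist_force: [0.6, -1.1, -1.4]
opening: 0.0572
grasp_force: 43.0
```

```bash
python3 - <<'E'
from h import *
o=get_obs();print(o['ee_pos'],o['tcp_rot'],o['opening'],o['grasp_force'])
P=pose('wrist'); im=camera('wrist'); cv2.imwrite('pics/w6.png',im[:,:,::-1])
HT['x']=o['ee_pos'][2]+.0235;DI['x']=.058
print(rim(P,im,'x',o['ee_pos'][:2],.5))
E
```

```text
[0.58083988 0.04267598 0.16280401] [ 1.79962938e+02 -6.42223939e-03  5.45627977e+01] 0.05718773422846134 43.0114948307164
(((582.8738403320312, 45.28573226928711), 31.77897071838379), ((583.0543212890625, 44.79086685180664), (62.88465881347656, 57.34982681274414), 54.555416107177734))
```

View pics/w6.png

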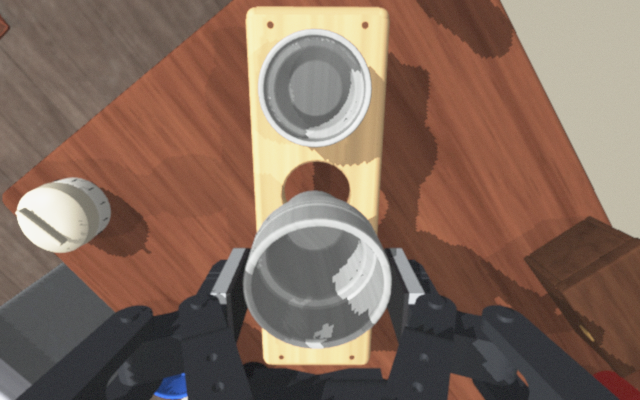

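The large cup is held over its hole, rim at (317,284). The corrected rim is within 1 mm of the hole centre, so I'll lower it.

To row units: -9.7 cm is -0.1213, -9.3 cm is -0.1163.

Request:
servo_tool --pt "0 0 -0.0125 0" --pt "0 0 -0.0375 0" --pt "0 0 -0.0563 0" --pt "0 0 -0.0688 0" --pt "0 0 -0.0813 0" --pt "0 0 -0.0938 0" --pt "0 0 -0.1063 0" --pt "0 0 -0.1163 0" --pt "0 0 -0.1213 0" --pt "0 0 -0.1213 0" --pt "0 0 -0.1213 0"

```text
time: 13.78
ee_pos: [0.5806, 0.0426, 0.0653]
tcp_rot: [180.0, 0.0, 54.5]
wrist_force: [-0.6, -3.6, -1.7]
opening: 0.0569
grasp_force: 42.9
```

Request:
servo_tool --pt "0 0 0 0" --pt "0 0 0 0" --pt "0 0 0 0" --pt "0 0 0 0" --pt "0 0 0 0" --pt "0 0 0 0" --claw 0

```text
time: 14.28
ee_pos: [0.5808, 0.043, 0.0654]
tcp_rot: [180.0, -0.0, 54.5]
wrist_force: [-0.2, 0.4, -0.4]
opening: 0.0858
grasp_force: 0.0
```

To row units: 19 cm is 0.2375, 18 cm is 0.225.

Request:
servo_tool --pt "0 0 0.0125 0" --pt "0 0 0.0375 0" --pt "0 0 0.075 0" --pt "0 0 0.1125 0" --pt "0 0 0.15 0" --pt "0 0 0.1875 0" --pt "0 0 0.225 0" --pt "0 0 0.2375 0" --pt "0 0 0.2375 0"

```text
time: 15.03
ee_pos: [0.5815, 0.043, 0.2595]
tcp_rot: [179.7, -0.2, 54.5]
wrist_force: [0.6, 0.3, 0.0]
opening: 0.0854
grasp_force: 0.0
```

```bash
python3 - <<'E'
from h import *
o=get_obs();print(o['ee_pos'],o['tcp_rot'],o['opening'])
P=pose('wrist'); im=camera('wrist'); cv2.imwrite('pics/w7.png',im[:,:,::-1])
for h,d,g in((.088,.058,(.581,.0425)),(.09,.067,(.623,.102))):
    HT['x']=h;DI['x']=d
    print(rim(P,im,'x',np.array(g),.3))
E
```

```text
[0.58153122 0.04298872 0.25945902] [179.74735882  -0.21259919  54.53264383] 0.08544849431841571
(((581.7066650390625, 43.03782653808594), 30.590679168701172), ((581.8553466796875, 42.86632537841797), (59.93124771118164, 56.964263916015625), 54.45359420776367))
(((621.8787231445312, 100.79017639160156), 33.667022705078125), ((621.8983764648438, 100.5381088256836), (65.93340301513672, 66.43385314941406), 54.600685119628906))
```

Both cups measure on their holes at (622,100.5) and (582,43) mm. Next is the medium cup.

To row units: -36.9 cm is -0.4613, -36 cm is -0.45.

Request:
servo_tool --pt "-0.01 -0.025 0 0" --pt "-0.025 -0.0625 0 0" --pt "-0.0438 -0.1063 0 0" --pt "-0.0625 -0.15 0 0" --pt "-0.0813 -0.1938 0 0" --pt "-0.1 -0.2375 0 0" --pt "-0.1188 -0.2813 0 0" --pt "-0.1375 -0.325 0 0" --pt "-0.1563 -0.375 0 0" --pt "-0.1725 -0.4188 0 0" --pt "-0.1838 -0.45 0 0" --pt "-0.1875 -0.4613 0 0" --pt "-0.1875 -0.4613 0 0" --pt "-0.1875 -0.4613 0 0" --claw 0.18

```text
time: 16.25
ee_pos: [0.4304, -0.3257, 0.2542]
tcp_rot: [-179.9, -0.0, 54.5]
wrist_force: [-0.5, 0.1, -0.2]
opening: 0.07
grasp_force: 0.0
```

```bash
python3 - <<'E'
from h import *
o=get_obs();print(o['ee_pos'],o['tcp_rot'],o['opening'])
P=pose('wrist'); im=camera('wrist'); cv2.imwrite('pics/w8.png',im[:,:,::-1])
print(rim(P,im,'medium',np.array([.431,-.326]),.7))
print(rim(P,im,'small',np.array([.439,-.225]),.7))
E
```

```text
[ 0.43044151 -0.3256852   0.25424474] [-1.79896695e+02 -2.41060601e-02  5.44787529e+01] 0.07002179126247418
(((431.8926696777344, -324.8511047363281), 26.101287841796875), ((432.0978088378906, -325.30072021484375), (51.6203727722168, 48.87086486816406), 54.518333435058594))
(((441.4472961425781, -224.25221252441406), 21.24053382873535), ((441.0052185058594, -224.5539093017578), (39.07505798339844, 41.61898422241211), 54.51602554321289))
```

View pics/w8.png

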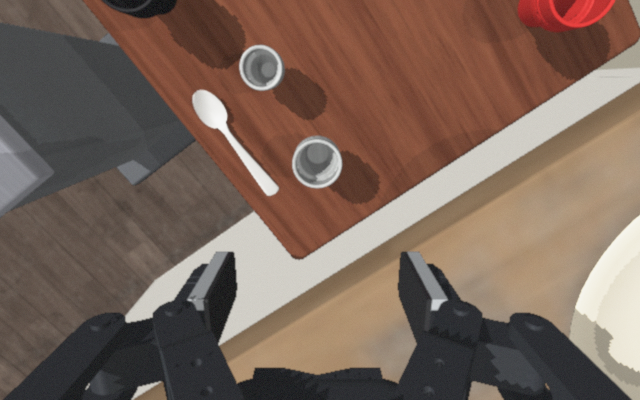

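The medium cup is at (317,161), with the spoon's end at (272,190) low and clear of the fingertips. Descending.

To row units: -21.8 cm is -0.2725, -21.7 cm is -0.2713.

Request:
servo_tool --pt "0.0013 -0.0013 -0.025 0" --pt "0.0013 -0.0013 -0.0625 0" --pt "0.0013 -0.0013 -0.1 0" --pt "0.0013 -0.0013 -0.1375 0" --pt "0.0013 -0.0013 -0.175 0" --pt "0.0013 -0.0013 -0.2125 0" --pt "0.0013 -0.0013 -0.2413 0" --pt "0.0013 -0.0013 -0.2613 0" --pt "0.0013 -0.0013 -0.2713 0" --pt "0.0013 -0.0013 -0.2725 0" --pt "0.0013 -0.0013 -0.2725 0"

```text
time: 17.22
ee_pos: [0.4322, -0.3263, 0.0377]
tcp_rot: [180.0, -0.0, 54.6]
wrist_force: [0.7, -0.2, 0.3]
opening: 0.0704
grasp_force: 0.0
```

Request:
servo_tool --pt "0 0 0 0" --pt "0 0 0 0" --pt "0 0 0 0" --pt "0 0 0 0" --pt "0 0 0 0" --pt "0 0 0 0" --pt "0 0 0 0" --pt "0 0 0 0" --claw 1

```text
time: 17.88
ee_pos: [0.4323, -0.3275, 0.039]
tcp_rot: [179.9, -0.0, 54.5]
wrist_force: [-0.6, 1.6, 7.2]
opening: 0.048
grasp_force: 40.5
```

To row units: 31.8 cm is 0.3975, 12.4 cm is 0.155.

Request:
servo_tool --pt "0 0 0.0125 0" --pt "0 0 0.0375 0" --pt "0 0 0.075 0" --pt "0 0 0.1125 0" --pt "0.0038 0.0125 0.1438 0" --pt "0.0125 0.0375 0.155 0" --pt "0.0263 0.075 0.155 0" --pt "0.04 0.1125 0.155 0" --pt "0.0525 0.15 0.155 0" --pt "0.0663 0.1875 0.155 0" --pt "0.08 0.225 0.155 0" --pt "0.0925 0.2625 0.155 0" --pt "0.1063 0.3 0.155 0" --pt "0.1188 0.3375 0.155 0" --pt "0.13 0.3688 0.155 0" --pt "0.1375 0.39 0.155 0" --pt "0.14 0.3975 0.155 0" --pt "0.14 0.3975 0.155 0" --pt "0.14 0.3975 0.155 0"

```text
time: 19.47
ee_pos: [0.5436, -0.0094, 0.1617]
tcp_rot: [180.0, 0.0, 54.6]
wrist_force: [0.2, 0.3, -1.3]
opening: 0.048
grasp_force: 41.6
```

```bash
python3 - <<'E'
from h import *
o=get_obs();print(o['ee_pos'],o['tcp_rot'],o['opening'],o['grasp_force'])
P=pose('wrist'); im=camera('wrist'); cv2.imwrite('pics/w9.png',im[:,:,::-1])
HT['x']=o['ee_pos'][2]+.021;DI['x']=.049
print(rim(P,im,'x',o['ee_pos'][:2],.5))
E
```

```text
[ 0.54356987 -0.00944226  0.16171699] [1.79980382e+02 1.10033485e-02 5.45552031e+01] 0.048031213785440736 41.559886146642384
(((545.5432739257812, -6.506814956665039), 27.3006591796875), ((546.0392456054688, -7.253536224365234), (53.76785659790039, 48.16340255737305), 53.4567985534668))
```

View pics/w9.png

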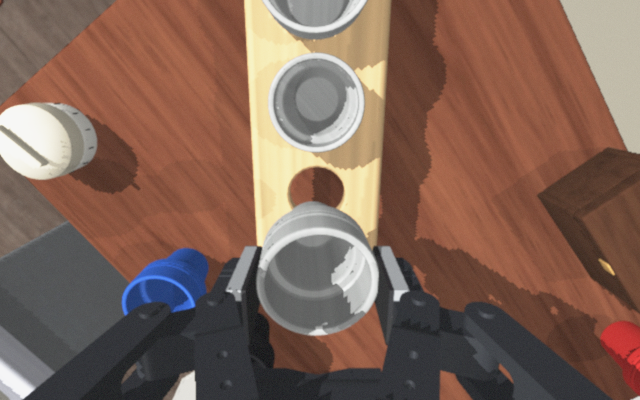

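The medium cup is held over its hole, rim at (317,280), and the corrected centre is (544.5,-9.4), which is on target. Lowering, releasing and rising.

To row units: -9.6 cm is -0.12, -9.2 cm is -0.115.

Request:
servo_tool --pt "0 0 -0.0125 0" --pt "0 0 -0.0375 0" --pt "0 0 -0.0563 0" --pt "0 0 -0.0688 0" --pt "0 0 -0.0813 0" --pt "0 0 -0.0938 0" --pt "0 0 -0.1063 0" --pt "0 0 -0.115 0" --pt "0 0 -0.12 0" --pt "0 0 -0.12 0" --pt "0 0 -0.12 0"

```text
time: 20.43
ee_pos: [0.5436, -0.0092, 0.0653]
tcp_rot: [180.0, 0.0, 54.5]
wrist_force: [-1.3, -1.8, -1.2]
opening: 0.0477
grasp_force: 41.2
```

Request:
servo_tool --pt "0 0 0 0" --pt "0 0 0 0" --pt "0 0 0 0" --pt "0 0 0 0" --pt "0 0 0 0" --pt "0 0 0 0" --claw 0

```text
time: 20.93
ee_pos: [0.5437, -0.0091, 0.0654]
tcp_rot: [180.0, -0.0, 54.5]
wrist_force: [0.1, 0.0, 0.9]
opening: 0.0853
grasp_force: 0.0
```

To row units: 19 cm is 0.2375, 18 cm is 0.225.

Request:
servo_tool --pt "0 0 0.0125 0" --pt "0 0 0.0375 0" --pt "0 0 0.075 0" --pt "0 0 0.1125 0" --pt "0 0 0.15 0" --pt "0 0 0.1875 0" --pt "0 0 0.225 0" --pt "0 0 0.2375 0" --pt "0 0 0.2375 0"

```text
time: 21.68
ee_pos: [0.5446, -0.0091, 0.259]
tcp_rot: [179.7, -0.2, 54.5]
wrist_force: [-0.3, -0.6, 0.4]
opening: 0.0851
grasp_force: 0.0
```

```bash
python3 - <<'E'
from h import *
o=get_obs();print(o['ee_pos'],o['tcp_rot'],o['opening'])
P=pose('wrist'); im=camera('wrist'); cv2.imwrite('pics/w10.png',im[:,:,::-1])
for h,d,g in((.086,.049,(.5443,-.009)),(.088,.058,(.581,.0425)),(.09,.067,(.623,.102))):
    HT['x']=h;DI['x']=d
    print(rim(P,im,'x',np.array(g),.3))
E
```

```text
[ 0.54458411 -0.00909334  0.25895287] [ 1.79746450e+02 -1.76958647e-01  5.45346809e+01] 0.08508039269516915
(((544.0244750976562, -7.898651599884033), 26.508787155151367), ((544.484619140625, -8.270204544067383), (51.8455810546875, 48.94465255737305), 73.71629333496094))
(((581.3336791992188, 42.36094665527344), 29.86532974243164), ((580.6419067382812, 41.59606170654297), (57.331356048583984, 57.7467155456543), 54.588958740234375))
(((620.6224975585938, 99.00086212158203), 33.472137451171875), ((613.0599365234375, 88.41962432861328), (39.74260711669922, 66.19544982910156), 54.642791748046875))
```

Medium is home. Last is the small cup.

To row units: -21.6 cm is -0.27, -10.4 cm is -0.13.

Request:
servo_tool --pt "-0.01 -0.025 0 0" --pt "-0.0275 -0.0563 0 0" --pt "-0.0463 -0.0938 0 0" --pt "-0.065 -0.1338 0 0" --pt "-0.0838 -0.175 0 0" --pt "-0.1025 -0.2125 0 0" --pt "-0.1188 -0.2463 0 0" --pt "-0.1275 -0.265 0 0" --pt "-0.13 -0.27 0 0" --pt "-0.13 -0.27 0 0" --pt "-0.13 -0.27 0 0" --claw 0.28

```text
time: 22.65
ee_pos: [0.4396, -0.2246, 0.2543]
tcp_rot: [-179.9, -0.0, 54.5]
wrist_force: [-0.5, 1.0, -0.1]
opening: 0.0619
grasp_force: 0.0
```

```bash
python3 - <<'E'
from h import *
o=get_obs();print(o['ee_pos'],o['tcp_rot'],o['opening'])
P=pose('wrist'); im=camera('wrist'); cv2.imwrite('pics/w11.png',im[:,:,::-1])
print(rim(P,im,'small',np.array([.4405,-.225]),.7))
E
```

```text
[ 0.43958879 -0.22462542  0.25425899] [-1.79910518e+02 -4.76766037e-03  5.45110765e+01] 0.06188969108673832
(((441.61962890625, -222.68667602539062), 21.567537307739258), ((441.34197998046875, -222.5834503173828), (42.46086120605469, 39.90821838378906), 54.5485954284668))
```

View pics/w11.png

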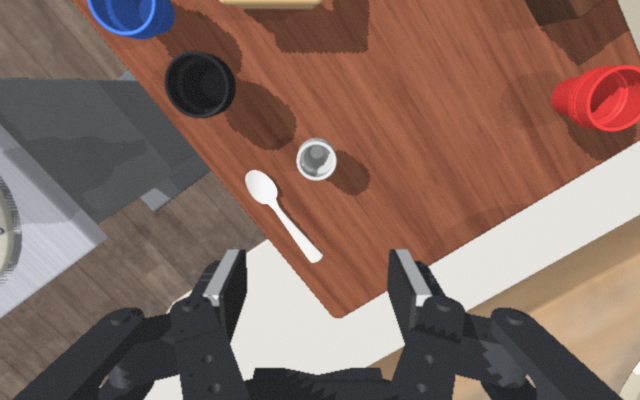

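The small cup is at (316,159) between the open fingers, and the spoon head at (261,187) lies low. Descending.

Request:
servo_tool --pt "0.0013 0.0013 -0.025 0" --pt "0.0013 0.0013 -0.0625 0" --pt "0.0013 0.0013 -0.1 0" --pt "0.0013 0.0013 -0.1375 0" --pt "0.0013 0.0013 -0.175 0" --pt "0.0013 0.0013 -0.2125 0" --pt "0.0013 0.0013 -0.2438 0" --pt "0.0013 0.0013 -0.2663 0" --pt "0.0013 0.0013 -0.2775 0" --pt "0.0013 0.0013 -0.2788 0" --pt "0.0013 0.0013 -0.2788 0"

```text
time: 23.62
ee_pos: [0.441, -0.2235, 0.0325]
tcp_rot: [-180.0, -0.0, 54.6]
wrist_force: [0.1, 0.5, 1.2]
opening: 0.0615
grasp_force: 0.0
```

Request:
servo_tool --pt "0 0 0 0" --pt "0 0 0 0" --pt "0 0 0 0" --pt "0 0 0 0" --pt "0 0 0 0" --pt "0 0 0 0" --pt "0 0 0 0" --pt "0 0 0 0" --claw 1

```text
time: 24.28
ee_pos: [0.4415, -0.2244, 0.0339]
tcp_rot: [179.9, -0.0, 54.5]
wrist_force: [-0.7, 1.4, 6.4]
opening: 0.0388
grasp_force: 39.7
```

To row units: 17.1 cm is 0.2138, 12.9 cm is 0.1613.

Request:
servo_tool --pt "0 0 0.0125 0" --pt "0 0 0.0375 0" --pt "0 0 0.075 0" --pt "0 0 0.1125 0" --pt "0 0.0038 0.1438 0" --pt "0.0063 0.0188 0.1613 0" --pt "0.02 0.05 0.1613 0" --pt "0.035 0.0875 0.1613 0" --pt "0.0513 0.125 0.1613 0" --pt "0.0675 0.1625 0.1613 0" --pt "0.08 0.1938 0.1613 0" --pt "0.0875 0.21 0.1613 0" --pt "0.0888 0.2138 0.1613 0" --pt "0.0888 0.2138 0.1613 0" --pt "0.0888 0.2138 0.1613 0"

```text
time: 25.53
ee_pos: [0.5115, -0.0535, 0.1618]
tcp_rot: [180.0, 0.0, 54.5]
wrist_force: [0.3, 0.5, -1.3]
opening: 0.0386
grasp_force: 40.4
```

```bash
python3 - <<'E'
from h import *
o=get_obs();print(o['ee_pos'],o['tcp_rot'],o['opening'],o['grasp_force'])
P=pose('wrist'); im=camera('wrist'); cv2.imwrite('pics/w12.png',im[:,:,::-1])
HT['x']=o['ee_pos'][2]+.0185;DI['x']=.040
print(rim(P,im,'x',o['ee_pos'][:2],.5))
E
```

```text
[ 0.51151234 -0.05350825  0.16179922] [1.79976772e+02 5.74814933e-03 5.45398435e+01] 0.03856846804273853 40.37634630486082
(((513.8245239257812, -50.639530181884766), 22.608646392822266), ((514.0277709960938, -51.10358810424805), (44.20732879638672, 39.04343795776367), 54.53008270263672))
```

View pics/w12.png

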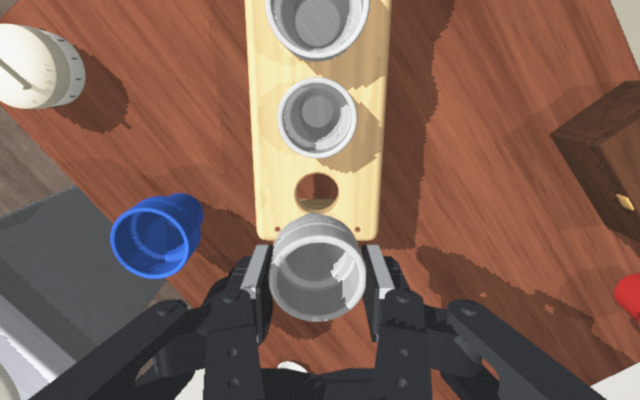

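The small cup is over its hole, rim at (318,276), with a corrected centre of (512.6,-53.1) mm. Lowering and releasing.

To row units: -9.6 cm is -0.12, -9.2 cm is -0.115.

Request:
servo_tool --pt "0 0 -0.0125 0" --pt "0 0 -0.0375 0" --pt "0 0 -0.0563 0" --pt "0 0 -0.0688 0" --pt "0 0 -0.0813 0" --pt "0 0 -0.0938 0" --pt "0 0 -0.1063 0" --pt "0 0 -0.115 0" --pt "0 0 -0.12 0" --pt "0 0 -0.12 0" --pt "0 0 -0.12 0"

```text
time: 26.5
ee_pos: [0.5117, -0.0531, 0.0655]
tcp_rot: [180.0, -0.0, 54.5]
wrist_force: [-2.7, -0.3, 1.5]
opening: 0.0389
grasp_force: 40.2
```

Request:
servo_tool --pt "0 0 0 0" --pt "0 0 0 0" --pt "0 0 0 0" --pt "0 0 0 0" --pt "0 0 0 0" --pt "0 0 0 0" --claw 0

```text
time: 27.0
ee_pos: [0.5117, -0.0531, 0.0653]
tcp_rot: [180.0, -0.0, 54.5]
wrist_force: [-0.1, 0.9, -0.3]
opening: 0.0853
grasp_force: 0.0
```

To row units: 19 cm is 0.2375, 18 cm is 0.225.

Request:
servo_tool --pt "0 0 0.0125 0" --pt "0 0 0.0375 0" --pt "0 0 0.075 0" --pt "0.0063 0.0125 0.1125 0" --pt "0.025 0.0375 0.15 0" --pt "0.0438 0.0625 0.1875 0" --pt "0.0625 0.0875 0.225 0" --pt "0.0813 0.1125 0.2375 0" --pt "0.0875 0.125 0.2375 0" --pt "0.0875 0.125 0.2375 0" --pt "0.0875 0.125 0.2375 0"

```text
time: 27.92
ee_pos: [0.5812, 0.047, 0.2543]
tcp_rot: [-179.9, 0.1, 54.6]
wrist_force: [-1.3, -0.9, -0.4]
opening: 0.0857
grasp_force: 0.0
```

```bash
python3 - <<'E'
from h import *
o=get_obs();print(o['ee_pos'],o['tcp_rot'],o['opening'])
P=pose('wrist'); im=camera('wrist'); cv2.imwrite('pics/w13.png',im[:,:,::-1])
for h,d,g in((.084,.040,(.5125,-.0535)),(.086,.049,(.5443,-.009)),(.088,.058,(.581,.0425)),(.09,.067,(.623,.102))):
    HT['x']=h;DI['x']=d
    print(rim(P,im,'x',np.array(g),.3))
E
```

```text
[0.58124256 0.04698523 0.2543272 ] [-1.79928657e+02  7.70046834e-02  5.45894619e+01] 0.08568218108835883
(((513.6751708984375, -52.76686096191406), 21.828519821166992), ((513.7189331054688, -52.92603302001953), (41.642147064208984, 39.611324310302734), 54.61177062988281))
(((544.40478515625, -10.35857105255127), 28.088703155517578), ((544.0907592773438, -9.986946105957031), (54.65837860107422, 49.12628173828125), 54.61503219604492))
(((581.2206420898438, 41.17972946166992), 32.59443283081055), ((581.44189453125, 42.97506332397461), (58.99650955200195, 60.470245361328125), 4.890194416046143))
(((622.0011596679688, 100.81871795654297), 33.66413879394531), ((621.927734375, 100.88700103759766), (65.84678649902344, 66.96988677978516), 54.62921142578125))
```

View pics/w13.png

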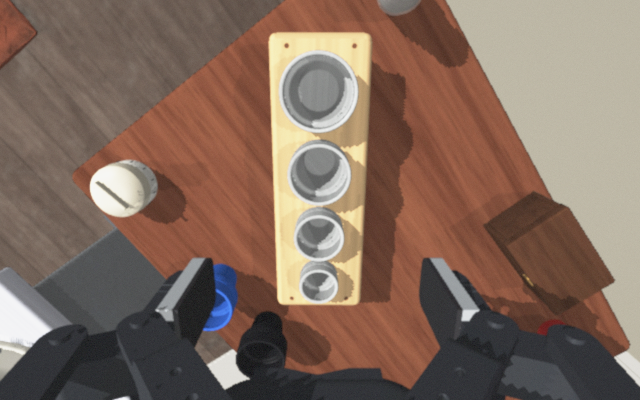

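The four cups hang in order at (319,91), (319,173), (319,236) and (319,283). Their apparent widths match collars resting on the board, and the gripper is clear.

```bash
python3 -c "
from workcell import *
print(job_done())"
```

```text
the job is handed in; nothing more can be done
None
```

All four steel cups hang upright in their own holes, smallest to largest; I moved nothing else, and the job was handed in at about 28 s, though the hand-in call returned no verdict.

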